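# Clamp a kendama ken with the under-board lever knob

### The arm

A 6-joint arm with a two-finger parallel gripper is mounted at the origin on the work surface. World frame = base frame: x ahead of the robot, y to its left, z up, the work surface at z = 0. Lengths are in m, angles in rad, forces in N, time in s.
With the tool pointing down it reaches from about 0.35 to 0.875 m from the base axis. Payload 4.2 kg.
Tool frame: the origin (TCP) lies midway between the tips of the shut fingers; the grasp point (between the pads) lies 19 mm behind it; x points along the fingers, z is the direction in which the jaws open and shut, and the axes are right-handed (so a half turn about x gives the same grasp; the last joint's range is limited). The gripper opens to 85 mm and grips with 20 to 120 N. Pads are 22 mm wide; open, the fingers measure 114 mm over their backs; the gripper's body (76 mm by 85 mm) begins 54 mm behind the grasp point. The pads swing forward as they close: fully open they stand 13 mm farther back than shut.
Start: joints at [1.57, 0.385, 0.008, 0, -1.194, -0.259], TCP at [0.161, 0.604, 0.231] pointing down, gripper open.
Joint ranges: [-3.14, 3.14], [-1.21, 2.06], [-1.07, 1.41], [-3.16, 2.05], [-2.99, -0.16], [-3.1, 3.1]. Speed limits (rad/s): [2.79, 2.79, 3.14, 3.14, 3.14, 3.14].

### API

Orientations are given as a unit quaternion [x, y, z, w].
In Python, from cell import robot gives the robot as it stands. The module is installed in compiled form; this text tells all that it offers.
- The arm moves only by the tool carry_out, never from a script. Its arguments are lists of equal length, an entry for each row: "delta_pos": the shift along the tool's x, y, z in cm, a list of three; "twist": the turn about the tool's x in rad. A call has 1 to 10 rows; each row shifts and turns the commanded pose from where the row before left it, along the tool's axes as they then stand; what a row does not reach is not made up. A row lasts 1/8 s, in which the tool goes at most 62.5 mm and 10.7 degrees, less where a joint would pass 70% of its speed; a pose out of reach is approached as far as the arm can. A call is refused whole if a number of a shift passes 6.25 or a number of a turn 0.188, either way. A call with a gripper value outside its range is refused whole. "gripper" is the closure, from -1 (fully open) to 1 (shut), set as the call begins (left out, the last holds). The fingers move at their own pace and stop on an object; "grip_force" is the grip in N (left out, the last holds). Time passes only in rows, so rows that do not move let the fingers close. It gives the time, the measured TCP pose, the force and the opening at its end, in the units of the state.
- robot.state(): the state, without advancing time (a new reading comes with each control period).
- robot.capture(name): name is "scene" or "top" or "wrist"; returns the picture (420x560x3 uint8, blue, green, red); there is no depth.
- robot.get_calibration(name): a dict with "fx", "fy", "cx", "cy" (pixels), "k1" (the pictures are not rectified: a ray, as slopes to the right and down, at radius r is drawn at 1 + k1 r^2 times it, then the intrinsics apply), "extrinsics" (4x4, takes a point from camera to world coordinates); the wrist camera has in their place "tool_from_camera" (4x4, takes a point from camera to tool coordinates, whose origin is the TCP and whose axes are the tool frame's). Camera axes: x right, y up, looking along -z (the intrinsics and any distortion apply to the point x, -y, -z); pixel columns grow to the right and rows downward; lengths in m; the calibration is good to about 2 mm. A picture is of the moment at which its call begins: read the wrist's pose just before it. get_calibration takes no time and is no camera call.
- robot.sign_off(): hands the job in, once; it reports no verdict.
The state is a dict: "time": time; "joint_positions": joint angles; "dq": joint speeds; "tau": joint torques, N m; "tool_pos": TCP position; "tool_rot": TCP orientation; "wrist_force": force on the tool from outside, world axes, zero at the start; "torque": the same for the moment, N m; "gripper_width": opening from 0.0 (shut) to 1.0 (fully open).
Only numpy, scipy, OpenCV 4.12 (cv2) and the standard library are available. Lean on these libraries where they do the work, as an engineer would, in place of code of your own. Each camera call takes 0.05 s, during which the arm holds its last target. There are 200 camera calls.

### The job

Stand the walnut ken upright, point up, in the open clamp on top of the drying cupboard, between the sliding jaw and the V-block, and let go of it. Then, with the lever knob on the underside of the cupboard's overhanging top board, close the jaw until it holds the ken snugly in the V-block at about 16 N of jaw force, never above 30 N, which would bruise the wood. Leave it clamped with nothing touching it, and do not push on the jaw itself or disturb the other things.

Things in the scene. Friction and masses are not known exactly. Their poses are not given: they have to be found in the camera images.
- ken: Dark walnut spindle standing on the worktop, left or right of the cupboard: 150 mm tall, about 80 g. Round base 40 mm across, 20 mm high, narrowing to a straight shaft 20 mm across from 30 to 110 mm above the underside, then tapering to a blunt point. Origin: centre of the underside; z up along the shaft. Best gripped on the shaft 95 mm above the underside.
- cupboard: Fixed low light-wood cupboard. Origin: on the worktop under the centre of its top board; x away from the robot, y left, z up. Board 220 mm (x) by 260 mm (y), underside at z 115 mm, top at z 130 mm. The carcass fills only x -20 to +120 mm, so the board overhangs 90 mm towards the robot. On the board, along y = 0: the sliding jaw and, beyond it, the V-block.
- vee (a point): Nominal axis of a ken seated in the steel V-block (30 mm high, opening towards the jaw), on the board's top, cupboard x +20, y 0 mm. The V-block is fixed, but set anew each time: the true axis lies up to 5 mm nearer or farther in x and within 1 mm in y. A ken standing between jaw and V-block is pushed home by the jaw.
- clamp_seat (a point): Point on the board's top (cupboard x +10, y 0, z 130 mm) where to set the centre of the ken's underside; there it clears the jaw and the V-block by 5 mm or more, whatever the start. x away from the robot.
- jaw: Sliding steel clamp jaw on the board, 34 mm wide (y), 20 mm thick, rising 3 to 31 mm above the board. Origin: on the board's top under the flat face that presses the ken; x is its closing direction, away from the robot. Driven only by the knob, 25 mm per radian. Its face starts at cupboard x -20 to -16 mm.
- knob (a joint): Lever knob angle, rad: 0 open, 1.3 stop; starts at 0.02 to 0.18. Turns about the vertical through knob_axis, counter-clockwise from above as it grows: the handle swings from left to right across the front. At value q it points pi - 0.65 + q from the cupboard's x axis. Stiff, stays where left: about 8 N sideways at the handle while the jaw runs free.
- knob_axis (a point): On the knob's vertical axis, 82 mm above the worktop, 22 mm behind the board's front edge; x as the cupboard's. The jaw meets the seated ken at a knob value of 0.63 to 1.05. From then on the handle force climbs 3 N per 10 N of jaw force: 16 N of jaw force is about 4.7 N more at the handle than running free, reached about 0.08 rad after first touch (the jaw gives 1 mm per 9 N).
- knob_handle (a point): Middle of the knob's handle: an upright round wooden grip, 22 mm across, from 57 to 107 mm above the worktop, 85 mm from the knob's axis, its centre 45 mm or more in front of the board's front edge. A steel arm 14 mm wide, 92 to 106 mm high, joins it to the hub under the board. Fingers reaching down in front of the board can push or grip it.
- blank: Bystander: plain upright dark wood cylinder without base or point, 36 mm across, 110 mm tall, on the other side of the cupboard from the ken. Origin: centre of the underside.
- jar: Bystander: small glass jar, 48 mm across, 65 mm tall, on the far left corner of the cupboard's top. Origin: centre of the underside.
- dish: Bystander: ceramic dish, 66 mm across, 22 mm high, on the far right part of the cupboard's top. Origin: centre of the underside.
- stand: Bystander: wooden ring, 54 mm across, 18 mm high, under the tama ball. Origin: centre of the underside.
- tama_center (a point): Bystander: centre of the gold lacquered tama ball, 60 mm across, resting on the ring.
- scraper: Bystander: steel spoke scraper, 220 mm long, lying on the right. Origin: under its middle.
- sandblock: Bystander: cork sanding block 80 x 50 x 30 mm on the right. Origin: centre of the underside.
- brush: Bystander: brush lying on the far left. Origin: under its middle.
There are look-alikes about, which are no part of the job. What is shaped like the ken but orange is not meant.

How it is judged:
By the outcome, as a careful person would: the job done as asked, in the order asked, and still so for the second after the job is handed in, with the robot touching nothing.
It also fails if it takes over 72 s, if anything falls off the work surface, if the arm or the gripper's body presses on something with over 40 N, if the wrist force passes 120 N, or if a joint passes its speed limit or range.

## Working session

There is one attempt and no reset: what is moved stays moved. The work goes in short steps, Python scripts to look and compute and a tool call to move; the robot and the scene stay as the last step left them, time stands still between calls to the robot, and variables do not carry over. Pictures are saved under pics/ and viewed, about 8 in all and at most 12, crops included, and the job is handed in when it is done.

Besides the shell and the picture viewer there is one more tool, called as name(argument=value, ...), one argument or row to a line, values as JSON. carry_out: Moves the arm, as the interface text tells. Its arguments: {"type":"object","properties":{"delta_pos":{"type":"array"},"twist":{"type":"array"},"gripper":{"type":"number"},"grip_force":{"type":"number"}},"required":["delta_pos","twist"]}

```bash
mkdir -p pics; cat > h.py <<'E'
import numpy as np,cv2
from scipy.spatial.transform import Rotation as R
from cell import robot
def ext(n,st=None):
    c=robot.get_calibration(n)
    if n!="wrist": return c,np.array(c["extrinsics"])
    st=st or robot.state(); T=np.eye(4); T[:3,:3]=R.from_quat(st["tool_rot"]).as_matrix(); T[:3,3]=st["tool_pos"]
    return c,T@np.array(c["tool_from_camera"])
def ray(n,u,v,st=None):
    c,E=ext(n,st); K=np.array([[c["fx"],0,c["cx"]],[0,c["fy"],c["cy"]],[0,0,1.]])
    p=cv2.undistortPoints(np.array([[[u,v]]],float),K,np.array([c["k1"],0,0,0.]))[0,0]
    return E[:3,3],E[:3,:3]@np.array([p[0],-p[1],-1])
def hit(n,u,v,z,st=None):
    o,d=ray(n,u,v,st); return o+d*(z-o[2])/d[2]
def proj(n,P,st=None):
    c,E=ext(n,st); q=np.linalg.inv(E)@np.append(P,1); x,y=q[0]/-q[2],-q[1]/-q[2]
    s=1+c["k1"]*(x*x+y*y); return np.array([c["fx"]*x*s+c["cx"],c["fy"]*y*s+c["cy"]])
def show():
    s=robot.state(); print({k:np.round(s[k],4) for k in("time","tool_pos","wrist_force","gripper_width")}); print(np.round(R.from_quat(s["tool_rot"]).as_matrix(),3))
E
python3 - <<'E'
from h import *
a=robot.capture("scene");b=robot.capture("top")
cv2.imwrite("pics/scene.png",a);cv2.imwrite("pics/top.png",b)
show()
for n in("scene","top"):
    print(n,np.round(ext(n)[1],3))
print(robot.get_calibration("wrist"))
E
```

```text
{'time': np.float64(0.1), 'tool_pos': array([0.1604, 0.6035, 0.2304]), 'wrist_force': array([-0.5266,  0.4958,  0.1158]), 'gripper_width': np.float64(1.0012)}
[[-0.     0.966 -0.257]
 [-0.002 -0.257 -0.966]
 [-1.     0.     0.002]]
scene [[ 0.502 -0.614  0.609  1.328]
 [ 0.865  0.353 -0.357 -0.448]
 [ 0.004  0.706  0.708  0.983]
 [ 0.     0.     0.     1.   ]]
top [[-0.017  0.985 -0.174  0.35 ]
 [-1.    -0.021 -0.016  0.006]
 [-0.02   0.173  0.985  1.394]
 [ 0.     0.     0.     1.   ]]
{'fx': 334.21634085817425, 'fy': 334.21634085817425, 'cx': 282.5649071349015, 'cy': 211.29554434921508, 'k1': -0.023199008744158353, 'tool_from_camera': array([[-2.37370434e-04,  2.68306050e-01, -9.63333695e-01,
        -1.42505360e-01],
       [-1.08816191e-03,  9.63333082e-01,  2.68306147e-01,
         6.74612488e-02],
       [ 9.99999380e-01,  1.11195098e-03,  6.32936324e-05,
        -2.01113607e-04],
       [ 0.00000000e+00,  0.00000000e+00,  0.00000000e+00,
         1.00000000e+00]])}
```

View pics/scene.png

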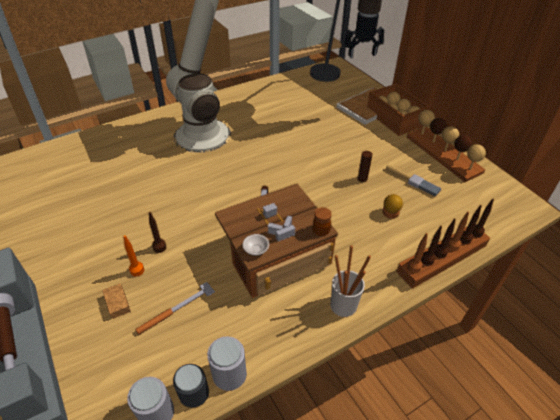

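View pics/top.png

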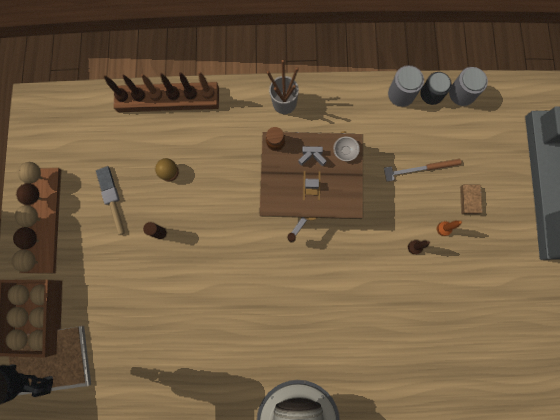

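The scene shows the dark spindle at scene (158,245) / top (416,247). It fits the ken: walnut, with base and point, alone on the worktop right of the cupboard. The orange one at top (445,229) is the decoy, the plain cylinder at top (153,230) is the blank, and the kens in the rack at the top left aren't standing on the worktop. I'll confirm with an enlarged crop.

```bash
python3 - <<'E'
from h import *
b=cv2.imread("pics/top.png");a=cv2.imread("pics/scene.png")
t=cv2.resize(b[120:260,250:470],None,fx=3.6,fy=3.6,interpolation=cv2.INTER_CUBIC)
cv2.imwrite("pics/c1.png",cv2.convertScaleAbs(t,alpha=1.5))
s=cv2.resize(a[175:295,110:350],None,fx=3.3,fy=3.3,interpolation=cv2.INTER_CUBIC)
cv2.imwrite("pics/c2.png",cv2.convertScaleAbs(s,alpha=1.3))
E
```

```text
(no output)
```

View pics/c1.png

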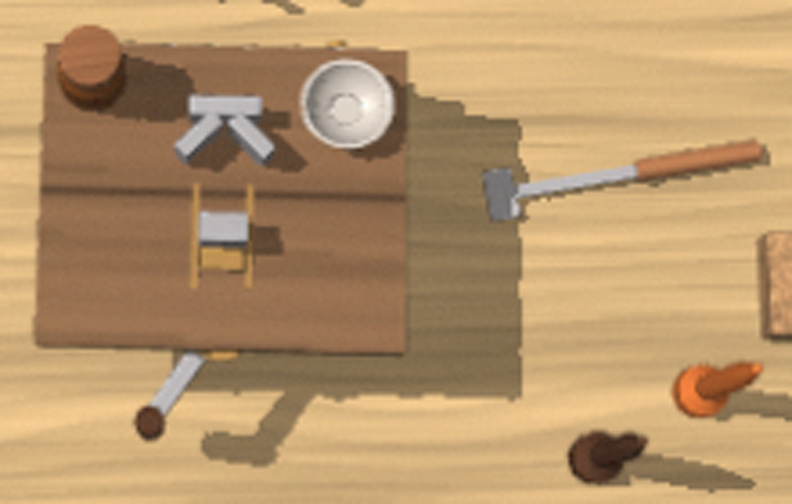

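View pics/c2.png

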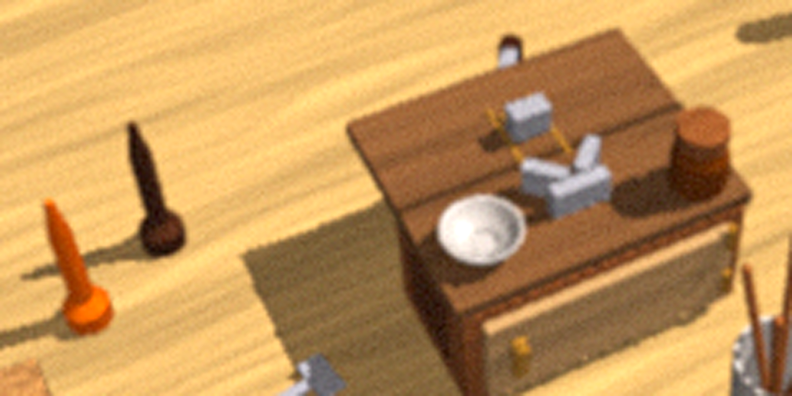

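The crops confirm it. In c1 the dark ken's base is at (598,456) and its tip at (640,442). The board corners are (36,346), (405,353), (407,52) and (45,44), the jaw top is at (224,227), the V's throat is near (226,118), and the handle top is near (151,415).

```bash
python3 - <<'E'
from h import *
t=lambda x,y:(250+(x+.5)/3.6-.5,120+(y+.5)/3.6-.5)
s=lambda x,y:(110+(x+.5)/3.3-.5,175+(y+.5)/3.3-.5)
H=lambda x,y,z:np.round(hit("top",*t(x,y),z),4)
S=lambda x,y,z:np.round(hit("scene",*s(x,y),z),4)
C=[H(36,346,.13),H(405,353,.13),H(407,52,.13),H(45,44,.13)]
print("corners",C,np.mean(C,0)); 
SC=[S(618,30,.13),S(348,127,.13),S(462,312,.13),S(750,195,.13)]
print("scene corners FL FR BR BL",SC,np.mean(SC,0))
print("ken base",H(596,457,.015),"tip",H(641,442,.15), "scene tip",S(132,127,.148),"scene base",S(162,236,.01))
print("orange",H(702,390,.015),H(757,370,.15))
print("handle",H(151,418,.107),"scene",S(511,43,.107))
print("jawtop front/back edge",H(224,242,.161),H(224,213,.161),"vee back block",H(226,97,.16),H(226,117,.16))
E
```

```text
corners [array([0.5346, 0.0864, 0.13  ]), array([ 0.5244, -0.1706,  0.13  ]), array([ 0.7424, -0.1821,  0.13  ]), array([0.754, 0.078, 0.13 ])] [ 0.63885  -0.047075  0.13    ]
scene corners FL FR BR BL [array([0.5419, 0.083 , 0.13  ]), array([ 0.5322, -0.1728,  0.13  ]), array([ 0.7459, -0.1791,  0.13  ]), array([0.758 , 0.0705, 0.13  ])] [ 0.6445 -0.0496  0.13  ]
ken base [ 0.4579 -0.3281  0.015 ] tip [ 0.4568 -0.327   0.15  ] scene tip [ 0.4616 -0.331   0.148 ] scene base [ 0.4604 -0.332   0.01  ]
orange [ 0.5068 -0.4127  0.015 ] [ 0.5044 -0.4113  0.15  ]
handle [0.485  0.0072 0.107 ] scene [0.4877 0.0049 0.107 ]
jawtop front/back edge [ 0.5995 -0.0454  0.161 ] [ 0.6199 -0.0459  0.161 ] vee back block [ 0.7029 -0.0497  0.16  ] [ 0.6885 -0.0493  0.16  ]
```

carry_out(
  delta_pos=[
    [0,0,0],
    [0,0,0],
    [0,2.7,4.0],
    [0,3.4,5.0],
    [0,3.4,5.0],
    [0,3.4,5.0],
    [0,3.4,5.0],
    [0,3.4,5.0],
    [0,3.4,5.0],
    [0,3.4,5.0],
  ],
  twist=[-0.109,-0.109,0,0,0,0,0,0,0,0],
)

```text
time: 1.35
tool_pos: [0.4095, 0.2014, 0.2313]
tool_rot: [0.51, 0.49, -0.51, 0.49]
wrist_force: [1.3, -0.0, 0.8]
gripper_width: 1.003
```

carry_out(
  delta_pos=[
    [0,3.4,5.1],
    [0,0.4,5.1],
    [0,0.4,5.1],
    [0,0.4,5.1],
    [0,0.4,5.1],
    [0,0.4,5.1],
    [0,0.4,5.1],
    [0,0.4,5.1],
    [0,0.4,5.1],
    [0,0.4,5.1],
  ],
  twist=[0,0,0,0,0,0,0,0,0,0],
)

```text
time: 2.6
tool_pos: [0.4573, -0.3108, 0.2309]
tool_rot: [-0.51, -0.49, 0.51, -0.489]
wrist_force: [1.0, 0.5, 0.3]
gripper_width: 1.001
```

```bash
python3 - <<'E'
from h import *
show(); print(np.round(robot.state()["joint_positions"],3))
E
```

```text
{'time': np.float64(2.6), 'tool_pos': array([ 0.4573, -0.3108,  0.2309]), 'wrist_force': array([1.0021, 0.4922, 0.3489]), 'gripper_width': np.float64(1.0014)}
[[-0.001  0.999 -0.042]
 [ 0.    -0.042 -0.999]
 [-1.    -0.001 -0.   ]]
[-0.304  0.263 -0.171 -0.    -1.137  1.833]
```

carry_out(
  delta_pos=[
    [0,0.2,1.8],
    [0,0,0],
    [0,0,0],
  ],
  twist=[0,0,0],
)

```text
time: 2.98
tool_pos: [0.4587, -0.3263, 0.2312]
tool_rot: [0.51, 0.49, -0.51, 0.489]
wrist_force: [-0.2, -0.1, -0.4]
gripper_width: 0.999
```

```bash
python3 - <<'E'
from h import *
st=robot.state();show();a=robot.capture("wrist");cv2.imwrite("pics/w1.png",a)
for z in (.02,.15):print(proj("wrist",[.459,-.3295,z],st))
E
```

```text
{'time': np.float64(2.975), 'tool_pos': array([ 0.4587, -0.3263,  0.2312]), 'wrist_force': array([-0.2445, -0.0586, -0.4374]), 'gripper_width': np.float64(0.9994)}
[[-0.     0.999 -0.041]
 [ 0.001 -0.041 -0.999]
 [-1.    -0.    -0.001]]
[285.90572031 183.0237904 ]
[287.65811734 217.87179438]
```

View pics/w1.png

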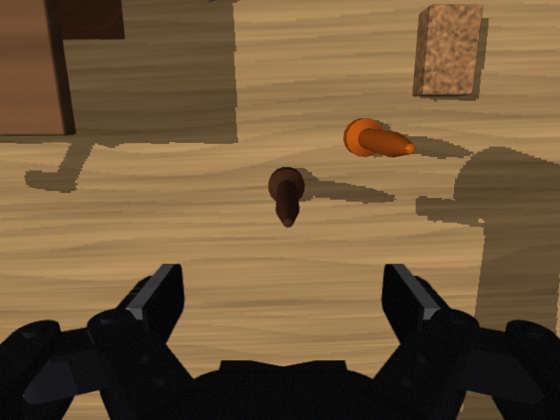

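The wrist view shows the dark ken with its base top at about (286,185) and its tip at (288,223), between the fingers' planes and clear of the orange one at (364,137).

```bash
python3 - <<'E'
from h import *
st=robot.state()
print(hit("wrist",286.5,186,.018,st),hit("wrist",288,223,.149,st))
E
```

```text
[ 0.45547933 -0.32989495  0.018     ] [ 0.45500452 -0.32945198  0.149     ]
```

carry_out(
  delta_pos=[
    [0,-0.3,0.35],
    [0,0,0],
    [3.8,0,0],
    [3.8,0,0],
    [3.8,0,0],
    [2.3,0,0],
    [1.5,0,0],
    [0,0,0],
    [0,0,0],
  ],
  twist=[0,0,0,0,0,0,0,0,0],
)

```text
time: 4.15
tool_pos: [0.4566, -0.331, 0.0804]
tool_rot: [0.51, 0.489, -0.51, 0.49]
wrist_force: [0.2, -0.1, 0.5]
gripper_width: 1.003
```

carry_out(
  delta_pos=[
    [0,0,0],
    [0,0,0],
    [0,0,0],
    [0,0,0],
    [0,0,0],
    [0,0,0],
    [0,0,0],
    [0,0,0],
  ],
  twist=[0,0,0,0,0,0,0,0],
  gripper=1,
  grip_force=30,
)

```text
time: 5.15
tool_pos: [0.4559, -0.3306, 0.0796]
tool_rot: [0.51, 0.489, -0.51, 0.49]
wrist_force: [0.6, 1.4, 2.4]
gripper_width: 0.225
```

carry_out(
  delta_pos=[
    [-1.8,0,0],
    [-3.6,0,0],
    [-3.6,0,0],
    [-3.6,0,0],
    [-3.6,0,0],
    [-1.8,0,0],
    [0,0,0],
    [0,0,0],
    [0,0,0],
  ],
  twist=[0,0,0,0,0,0,0,0,0],
)

```text
time: 6.28
tool_pos: [0.4551, -0.3304, 0.2577]
tool_rot: [-0.51, -0.49, 0.511, -0.488]
wrist_force: [-0.4, -0.4, -1.7]
gripper_width: 0.227
```

```bash
python3 - <<'E'
from h import *
st=robot.state();show();a=robot.capture("wrist");cv2.imwrite("pics/w2.png",a)
p=np.array(st["tool_pos"])
for dz in (-.0796,-.0596,.07):print(proj("wrist",p+[0,0,dz],st))
E
```

```text
{'time': np.float64(6.275), 'tool_pos': array([ 0.4551, -0.3304,  0.2577]), 'wrist_force': array([-0.3817, -0.4005, -1.7256]), 'gripper_width': np.float64(0.2275)}
[[-0.003  0.999 -0.042]
 [ 0.001 -0.042 -0.999]
 [-1.    -0.003 -0.001]]
[283.16869158 218.8217814 ]
[283.19560089 228.01679475]
[283.64895657 384.00963278]
```

View pics/w2.png

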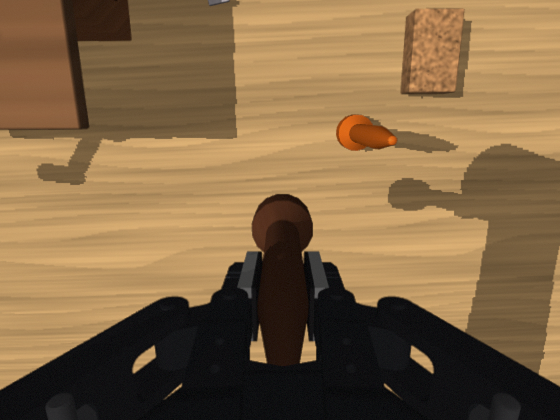

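carry_out(
  delta_pos=[
    [0,1.3,-2.0],
    [0,2.4,-3.8],
    [0,2.4,-3.8],
    [0,2.4,-3.8],
    [0,2.4,-3.8],
    [0,2.4,-3.8],
    [0,2.4,-3.8],
    [0,1.7,-2.6],
    [0,1.0,-1.6],
    [0,0,0],
  ],
  twist=[0,0,0,0,0,0,0,0,0,0],
)

```text
time: 7.58
tool_pos: [0.6519, -0.0479, 0.2583]
tool_rot: [-0.51, -0.49, 0.51, -0.489]
wrist_force: [-0.9, 0.1, 0.0]
gripper_width: 0.225
```

carry_out(
  delta_pos=[
    [0,0,0],
    [0,0,0],
  ],
  twist=[0,0],
)

```text
time: 7.82
tool_pos: [0.6512, -0.0496, 0.2596]
tool_rot: [0.511, 0.489, -0.511, 0.489]
wrist_force: [0.5, 0.3, -1.1]
gripper_width: 0.219
```

```bash
python3 - <<'E'
from h import *
st=robot.state();show();a=robot.capture("wrist");cv2.imwrite("pics/w3.png",cv2.resize(a,None,fx=1.4,fy=1.4))
E
```

```text
{'time': np.float64(7.825), 'tool_pos': array([ 0.6512, -0.0496,  0.2596]), 'wrist_force': array([ 0.493 ,  0.3243, -1.1308]), 'gripper_width': np.float64(0.2191)}
[[ 0.     0.999 -0.043]
 [-0.    -0.043 -0.999]
 [-1.     0.     0.   ]]
```

View pics/w3.png

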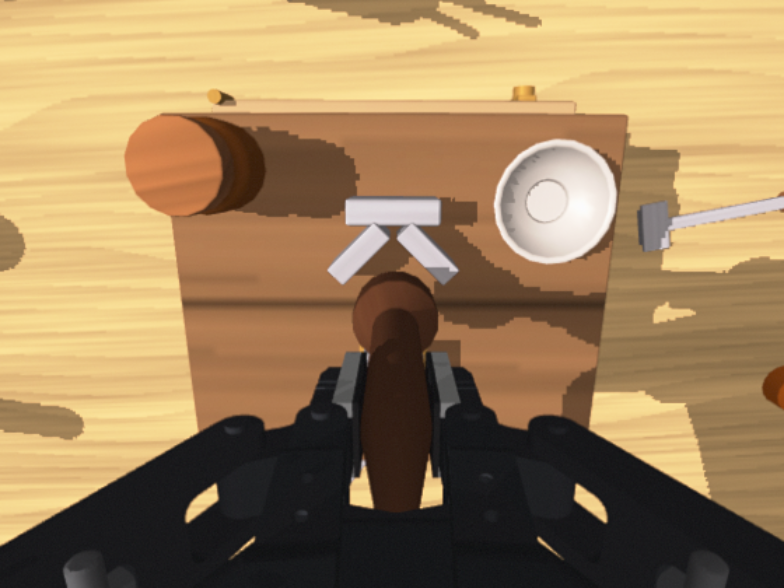

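The picture shows the ken held over the seat, with its base at (395,312). The V-block centre is at (393,211), and the board's far corners are at about (162,113) and (627,115).

```bash
python3 - <<'E'
from h import *
st=robot.state();p=np.array(st["tool_pos"])
f=lambda x,y:((x+.5)/1.4-.5,(y+.5)/1.4-.5)
W=lambda x,y,z:hit("wrist",*f(x,y),z,st)
BL,BR=W(162,113,.13),W(627,115,.13)
ex=np.array([.999,-.042,0]);ey=np.array([.042,.999,0])
print(BL,BR,"len",np.linalg.norm(BL-BR),"yaw",np.arctan2((BR-BL)[0],-(BR-BL)[1])*-1)
c=(BL+BR)/2-.11*ex; print("centre from back",c, "seat",c+.01*ex)
for q in((393,197),(393,225),(386,224),(400,224),(328,270),(457,270)):
    w=W(*q,.16)-p; print(q,"V pt rel TCP cup x,y mm",np.round([w@ex*1e3,w@ey*1e3],1))
E
```

```text
[0.75288906 0.07480313 0.13      ] [ 0.74057548 -0.18043739  0.13      ] len 0.25553736267252486 yaw 0.04820565494893303
centre from back [ 0.63684227 -0.04819713  0.13      ] seat [ 0.64683227 -0.04861713  0.13      ]
(393, 197) V pt rel TCP cup x,y mm [52.3  1.6]
(393, 225) V pt rel TCP cup x,y mm [38.1  1.7]
(386, 224) V pt rel TCP cup x,y mm [38.6  5.3]
(400, 224) V pt rel TCP cup x,y mm [38.6 -1.9]
(328, 270) V pt rel TCP cup x,y mm [14.4 36.2]
(457, 270) V pt rel TCP cup x,y mm [ 14.3 -32.1]
```

carry_out(
  delta_pos=[
    [0,-0.15,-0.12],
    [0,0,0],
    [1.2,0,0],
    [1.8,0,0],
    [1.2,0,0],
    [0.4,0,0],
    [0,0,0],
    [0,0,0],
    [0,0,0],
  ],
  twist=[0,0,0,0,0,0,0,0,0],
)

```text
time: 9.0
tool_pos: [0.6505, -0.0473, 0.214]
tool_rot: [0.511, 0.489, -0.51, 0.49]
wrist_force: [0.2, -0.2, -0.3]
gripper_width: 0.221
```

carry_out(
  delta_pos=[
    [0.2,0,0],
    [0.15,0,0],
    [0,0,0],
    [0,0,0],
  ],
  twist=[0,0,0,0],
)

```text
time: 9.5
tool_pos: [0.6502, -0.0473, 0.2098]
tool_rot: [-0.51, -0.489, 0.51, -0.489]
wrist_force: [0.2, -0.0, -0.6]
gripper_width: 0.222
```

```bash
python3 - <<'E'
from h import *
show()
E
```

```text
{'time': np.float64(9.5), 'tool_pos': array([ 0.6502, -0.0473,  0.2098]), 'wrist_force': array([ 0.212 , -0.0494, -0.5775]), 'gripper_width': np.float64(0.2219)}
[[-0.     0.999 -0.042]
 [ 0.    -0.042 -0.999]
 [-1.    -0.    -0.   ]]
```

Not in contact yet; lower in small steps.

carry_out(
  delta_pos=[
    [0.1,0,0],
    [0,0,0],
    [0,0,0],
  ],
  twist=[0,0,0],
)

```text
time: 9.88
tool_pos: [0.6505, -0.0473, 0.2095]
tool_rot: [0.511, 0.489, -0.51, 0.49]
wrist_force: [-0.5, 0.4, 3.8]
gripper_width: 0.222
```

carry_out(
  delta_pos=[
    [0.1,0,0],
    [0,0,0],
    [0,0,0],
  ],
  twist=[0,0,0],
)

```text
time: 10.25
tool_pos: [0.6506, -0.0474, 0.2096]
tool_rot: [0.511, 0.489, -0.51, 0.49]
wrist_force: [-2.6, 0.6, 5.7]
gripper_width: 0.226
```

carry_out(
  delta_pos=[
    [-0.1,0,0],
    [0,0,0],
    [0,0,0],
  ],
  twist=[0,0,0],
)

```text
time: 10.62
tool_pos: [0.6505, -0.0473, 0.2095]
tool_rot: [0.511, 0.489, -0.51, 0.49]
wrist_force: [-2.1, 1.4, 6.1]
gripper_width: 0.226
```

carry_out(
  delta_pos=[
    [0,0,0],
    [0,0,0],
    [0,0,0],
    [0,0,0],
    [0,0,0],
    [0,0,0],
  ],
  twist=[0,0,0,0,0,0],
  gripper=-0.3,
)

```text
time: 11.38
tool_pos: [0.6502, -0.0473, 0.2088]
tool_rot: [0.51, 0.489, -0.51, 0.489]
wrist_force: [-0.5, 0.5, 0.3]
gripper_width: 0.647
```

carry_out(
  delta_pos=[
    [-1.0,0,0],
    [-2.0,0,0],
    [-3.0,0,0],
    [-3.0,0,0],
    [-2.0,0,0],
    [0,0,0],
    [0,0,0],
  ],
  twist=[0,0,0,0,0,0,0],
)

```text
time: 12.25
tool_pos: [0.6498, -0.0472, 0.318]
tool_rot: [-0.51, -0.49, 0.511, -0.489]
wrist_force: [0.6, -0.6, -0.3]
gripper_width: 0.649
```

```bash
python3 - <<'E'
from h import *
st=robot.state();show();a=robot.capture("wrist");s=robot.capture("scene")
s=cv2.resize(s[175:275,190:350],(560,350),interpolation=cv2.INTER_CUBIC)
cv2.imwrite("pics/w4.png",cv2.resize(np.vstack([a[:,:],s]),None,fx=.77,fy=.77))
for z in(.15,.28):print(proj("wrist",[.6505,-.0473,z],st)*.77)
E
```

```text
{'time': np.float64(12.25), 'tool_pos': array([ 0.6498, -0.0472,  0.318 ]), 'wrist_force': array([ 0.5799, -0.5803, -0.2921]), 'gripper_width': np.float64(0.6492)}
[[-0.001  0.999 -0.042]
 [ 0.    -0.042 -0.999]
 [-1.    -0.001 -0.   ]]
[217.89203746 147.08833888]
[218.1078792  183.95656105]
```

View pics/w4.png

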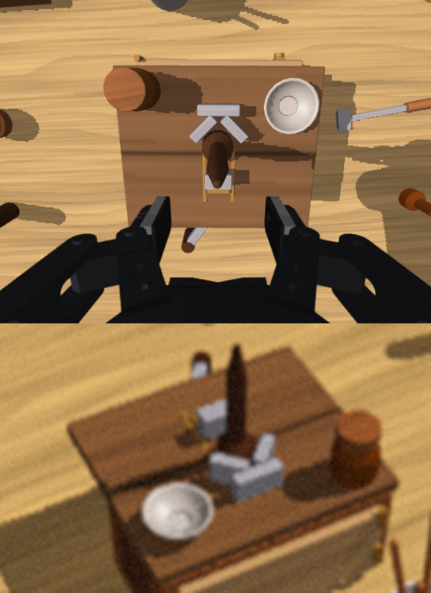

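The ken stands upright in the clamp, with its base at (218,147) and tip at (218,183). It is clear of the jaw and the V-block, and nothing else was disturbed. Next is the knob handle.

carry_out(
  delta_pos=[
    [0,-2.0,-0.56],
    [0,-4.0,-1.1],
    [0,-4.6,-1.3],
    [0,-4.0,-1.1],
    [0,-2.0,-0.56],
    [0,0,0],
    [0,0,0],
    [0,0,0],
    [0,0,0],
    [0,0,0],
  ],
  twist=[0,0,0,0,0,0.153,0.153,0.152,0,0],
  gripper=0,
)

```text
time: 13.6
tool_pos: [0.4862, 0.0057, 0.3184]
tool_rot: [-0.607, -0.362, 0.608, -0.361]
wrist_force: [0.2, 0.1, 0.5]
gripper_width: 0.502
```

carry_out(
  delta_pos=[
    [2.5,0,0],
    [5.0,0,0],
    [2.5,0,0],
    [0,0,0],
    [0,0,0],
  ],
  twist=[0,0,0,0,0],
)

```text
time: 14.22
tool_pos: [0.4873, 0.0059, 0.2201]
tool_rot: [0.609, 0.361, -0.607, 0.362]
wrist_force: [0.4, 0.3, 0.8]
gripper_width: 0.507
```

```bash
python3 - <<'E'
from h import *
st=robot.state();show();a=robot.capture("wrist");cv2.imwrite("pics/w5.png",a)
print(proj("wrist",[.4862,.006,.107],st))
E
```

```text
{'time': np.float64(14.225), 'tool_pos': array([0.4873, 0.0059, 0.2201]), 'wrist_force': array([0.4208, 0.32  , 0.8114]), 'gripper_width': np.float64(0.5073)}
[[ 0.002  0.878 -0.478]
 [ 0.    -0.478 -0.878]
 [-1.     0.002 -0.001]]
[283.39064225 208.211577  ]
```

View pics/w5.png

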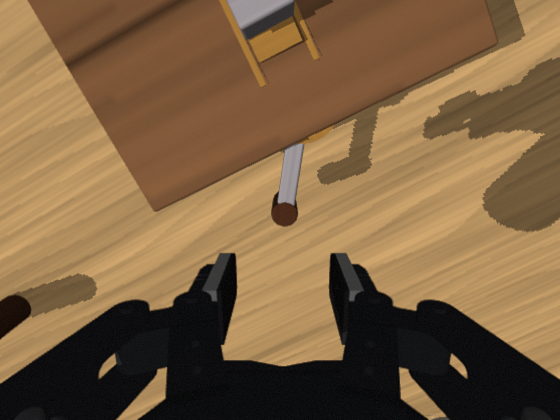

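The handle top is at (285,214), within about 4 mm of the estimate and centred between the pads. The board edge is clear. Descend around it.

carry_out(
  delta_pos=[
    [0,-0.3,0.1],
    [3.0,0,0],
    [4.0,0,0],
    [4.0,0,0],
    [2.3,0,0],
    [1.5,0,0],
    [0,0,0],
    [0,0,0],
    [0,0,0],
  ],
  twist=[0,0,0,0,0,0,0,0,0],
)

```text
time: 15.4
tool_pos: [0.4839, 0.0066, 0.0719]
tool_rot: [0.609, 0.361, -0.607, 0.361]
wrist_force: [0.2, 1.0, 0.9]
gripper_width: 0.499
```

carry_out(
  delta_pos=[
    [0,0,0.4],
    [0,0,0.4],
    [0,0,0.2],
    [0,0,0],
    [0,0,0],
  ],
  twist=[0,0,0,0,0],
)

```text
time: 16.02
tool_pos: [0.4785, -0.0024, 0.0709]
tool_rot: [0.608, 0.361, -0.608, 0.361]
wrist_force: [0.1, 0.4, 0.1]
gripper_width: 0.502
```

carry_out(
  delta_pos=[
    [0,0,0.2],
    [0,0,0.4],
    [0,0,0.42],
    [0,0,0.42],
    [0,0,0.42],
  ],
  twist=[0,-0.04,-0.05,-0.05,-0.05],
)

```text
time: 16.65
tool_pos: [0.4718, -0.0174, 0.0709]
tool_rot: [0.572, 0.418, -0.569, 0.417]
wrist_force: [0.8, 10.7, -1.9]
gripper_width: 0.502
```

carry_out(
  delta_pos=[
    [0,0,0.42],
    [0,0,0.42],
    [0,0,0.42],
  ],
  twist=[-0.05,-0.05,-0.05],
)

```text
time: 17.02
tool_pos: [0.4686, -0.0298, 0.0709]
tool_rot: [0.539, 0.459, -0.536, 0.459]
wrist_force: [0.4, 8.4, -2.2]
gripper_width: 0.497
```

```bash
cat >>h.py <<'E'
A=np.array([.5530,-.0446]);YAW=-.042
def knob():
    s=robot.state(); p=np.array(s["tool_pos"]); M=R.from_quat(s["tool_rot"]).as_matrix(); th=np.arctan2(M[1,1],M[0,1])
    w=s["gripper_width"]*.085/2-.011
    h=p[:2]-w*M[:2,2]; r=h-A; phi=np.arctan2(r[1],r[0])%(2*np.pi); t=np.array([-np.sin(phi),np.cos(phi)])
    F=np.array(s["wrist_force"]); Mz=s["torque"][2]
    print(f"t {s['time']:.2f} q {phi-YAW-np.pi+.65:.3f} r {np.linalg.norm(r)*1e3:.1f} th {th:.3f} psi {phi-np.pi:.3f} Ft {-F[:2]@t:.2f} Fr {-F[:2]@r/np.linalg.norm(r):.2f} Fz {F[2]:.1f} Mz {Mz:.2f} tcp {np.round(p*1e3,1)}")
E
python3 -c "from h import *;knob()"
```

```text
t 17.02 q 0.401 r 86.4 th -0.158 psi -0.291 Ft 8.16 Fr -2.07 Fz -2.2 Mz 0.03 tcp [468.6 -29.8  70.9]
```

carry_out(
  delta_pos=[
    [0,0,0.42],
    [0,0,0.42],
    [0,0,0.25],
  ],
  twist=[-0.05,-0.05,-0.03],
)

```text
time: 17.4
tool_pos: [0.4674, -0.0408, 0.0709]
tool_rot: [0.508, 0.493, -0.506, 0.493]
wrist_force: [1.0, 8.4, -0.8]
gripper_width: 0.503
```

```bash
python3 -c "from h import *;knob()"
```

```text
t 17.40 q 0.528 r 86.5 th -0.029 psi -0.164 Ft 8.44 Fr -0.36 Fz -0.8 Mz -0.06 tcp [467.4 -40.8  70.9]
```

carry_out(
  delta_pos=[
    [0,0,0.17],
    [0,0,0.17],
    [0,0,0],
  ],
  twist=[-0.02,-0.02,0],
)

```text
time: 17.77
tool_pos: [0.4673, -0.0444, 0.0709]
tool_rot: [0.499, 0.502, -0.496, 0.503]
wrist_force: [1.5, 6.8, -1.2]
gripper_width: 0.498
```

```bash
python3 -c "from h import *;knob()"
```

```text
t 17.77 q 0.572 r 86.5 th 0.010 psi -0.120 Ft 6.95 Fr 0.69 Fz -1.2 Mz -0.01 tcp [467.3 -44.4  70.9]
```

carry_out(
  delta_pos=[
    [0,0,0.17],
    [0,0,0.17],
    [0,0,0],
  ],
  twist=[-0.02,-0.02,0],
)

```text
time: 18.15
tool_pos: [0.4673, -0.0478, 0.0709]
tool_rot: [0.488, 0.512, -0.486, 0.513]
wrist_force: [1.6, 7.8, -1.0]
gripper_width: 0.501
```

```bash
python3 -c "from h import *;knob()"
```

```text
t 18.15 q 0.609 r 86.5 th 0.050 psi -0.083 Ft 7.91 Fr 0.94 Fz -1.0 Mz -0.04 tcp [467.3 -47.8  70.9]
```

carry_out(
  delta_pos=[
    [0,0,0.17],
    [0,0,0.17],
  ],
  twist=[-0.02,-0.02],
)

```text
time: 18.4
tool_pos: [0.4676, -0.0509, 0.0709]
tool_rot: [0.478, 0.522, -0.475, 0.523]
wrist_force: [1.5, 8.5, -1.2]
gripper_width: 0.494
```

```bash
python3 -c "from h import *;knob()"
```

```text
t 18.40 q 0.650 r 86.4 th 0.091 psi -0.042 Ft 8.53 Fr 1.16 Fz -1.2 Mz -0.02 tcp [467.6 -50.9  70.9]
```

carry_out(
  delta_pos=[
    [0,0,0.17],
    [0,0,0.17],
  ],
  twist=[-0.02,-0.02],
)

```text
time: 18.65
tool_pos: [0.468, -0.0543, 0.0709]
tool_rot: [0.468, 0.531, -0.465, 0.532]
wrist_force: [1.9, 9.3, -1.2]
gripper_width: 0.502
```

```bash
python3 -c "from h import *;knob()"
```

```text
t 18.65 q 0.686 r 86.4 th 0.131 psi -0.006 Ft 9.35 Fr 1.89 Fz -1.2 Mz -0.10 tcp [468.  -54.3  70.9]
```

carry_out(
  delta_pos=[
    [0,0,0.17],
    [0,0,0.17],
  ],
  twist=[-0.02,-0.02],
)

```text
time: 18.9
tool_pos: [0.4685, -0.0576, 0.0709]
tool_rot: [0.457, 0.54, -0.454, 0.541]
wrist_force: [1.3, 10.0, -1.1]
gripper_width: 0.5
```

```bash
python3 -c "from h import *;knob()"
```

```text
t 18.90 q 0.726 r 86.3 th 0.171 psi 0.034 Ft 9.96 Fr 1.62 Fz -1.1 Mz -0.13 tcp [468.5 -57.6  70.9]
```

carry_out(
  delta_pos=[
    [0,0,0.17],
  ],
  twist=[-0.02],
)

```text
time: 19.02
tool_pos: [0.4688, -0.0591, 0.0709]
tool_rot: [0.452, 0.545, -0.449, 0.546]
wrist_force: [1.1, 11.0, -0.5]
gripper_width: 0.501
```

```bash
python3 -c "from h import *;knob()"
```

```text
t 19.02 q 0.743 r 86.3 th 0.191 psi 0.051 Ft 10.95 Fr 1.68 Fz -0.5 Mz -0.11 tcp [468.8 -59.1  70.9]
```

carry_out(
  delta_pos=[
    [0,0,0.17],
  ],
  twist=[-0.02],
)

```text
time: 19.15
tool_pos: [0.4691, -0.0606, 0.0709]
tool_rot: [0.446, 0.549, -0.443, 0.55]
wrist_force: [1.1, 12.3, -0.3]
gripper_width: 0.502
```

```bash
python3 -c "from h import *;knob()"
```

```text
t 19.15 q 0.761 r 86.2 th 0.211 psi 0.069 Ft 12.16 Fr 1.96 Fz -0.3 Mz -0.09 tcp [469.1 -60.6  70.9]
```

carry_out(
  delta_pos=[
    [0,0,0.17],
  ],
  twist=[-0.02],
)

```text
time: 19.27
tool_pos: [0.4695, -0.0621, 0.0708]
tool_rot: [0.441, 0.554, -0.438, 0.555]
wrist_force: [0.4, 13.1, -0.8]
gripper_width: 0.498
```

```bash
python3 -c "from h import *;knob()"
```

```text
t 19.27 q 0.780 r 86.2 th 0.231 psi 0.088 Ft 12.97 Fr 1.55 Fz -0.8 Mz -0.11 tcp [469.5 -62.1  70.8]
```

Ft is 13.0 N against 8.2–8.4 N running free, so about +4.7 N. It is about 0.08 rad past first touch (q≈0.70), so the jaw force is about 16 N. Back off and retreat.

carry_out(
  delta_pos=[
    [0,0,-0.5],
    [0,0,-0.5],
    [0,0,0],
    [0,0,0],
  ],
  twist=[0,0,0,0],
)

```text
time: 19.77
tool_pos: [0.4656, -0.0546, 0.0708]
tool_rot: [0.439, 0.554, -0.439, 0.554]
wrist_force: [0.5, -0.4, -0.5]
gripper_width: 0.499
```

carry_out(
  delta_pos=[
    [-2.0,0,0],
    [-4.0,0,0],
    [-4.0,0,0],
    [-4.0,0,0],
    [-2.0,0,0],
    [0,-2.0,0],
    [0,-2.0,0],
    [0,0,0],
    [0,0,0],
  ],
  twist=[0,0,0,0,0,0,0,0,0],
)

```text
time: 20.9
tool_pos: [0.4273, -0.0636, 0.231]
tool_rot: [0.439, 0.554, -0.439, 0.554]
wrist_force: [-1.0, 0.4, 0.1]
gripper_width: 0.504
```

```bash
python3 - <<'E'
from h import *
show();a=robot.capture("wrist");s=robot.capture("scene")
s=cv2.resize(s[165:285,190:350],(560,420),interpolation=cv2.INTER_CUBIC)
t=cv2.resize(robot.capture("top")[120:260,250:437],(560,420),interpolation=cv2.INTER_CUBIC)
cv2.imwrite("pics/w6.png",cv2.resize(np.hstack([s,t]),None,fx=.71,fy=.71))
E
```

```text
{'time': np.float64(20.9), 'tool_pos': array([ 0.4273, -0.0636,  0.231 ]), 'wrist_force': array([-0.9502,  0.4181,  0.1383]), 'gripper_width': np.float64(0.5036)}
[[ 0.001  0.974  0.228]
 [-0.     0.228 -0.974]
 [-1.     0.001  0.   ]]
```

View pics/w6.png

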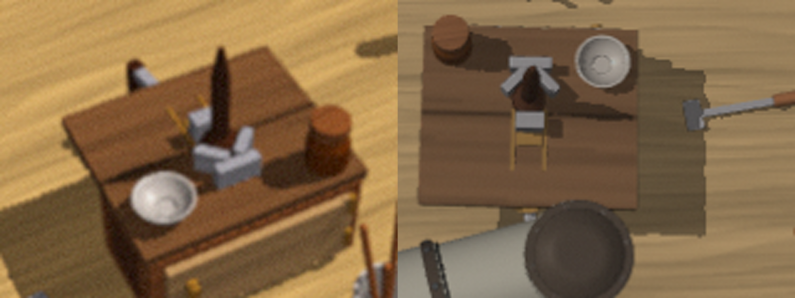

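The ken is upright and seated in the V, with the jaw against it at (530,120) in the right-hand crop. The jar and dish are unmoved and the gripper is clear. Handing in.

```bash
python3 -c "from h import *;print(robot.sign_off());show()"
```

```text
the job is handed in; nothing more can be done
None
the job is handed in; nothing more can be done
```

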